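Put the hand-held meter away in its case

TASK

Put the white hand-held meter away in its blue storage case: lift the loose grey cover off the case and lay it right way up on the bench. The orange charging cradle clasps the meter round the middle, so take the meter out by an end, set it down flat on the bench and let go, then grip it again round its middle and lay it in the case, fully home, screen up, with its wide head in the wide end of the nest. Leave the beaker, the petri dish and the timer where they are, and let go of everything at the end.

Things in the scene. Friction and masses are not known exactly. Their poses are not given: they have to be found in the camera images.
- meter_mid (a point): White hand-held meter, loose, about 0.14 kg, 150 mm long, 30 mm thick, on its back: z up to the screen, x towards its head. Point: half-way up, where it is regripped. Along x from here: grey nose 22 wide, 24 thick, -68 to -43 mm; body 34 wide, -43 to +37; head with screen 48 wide, +37 to +82. Starts in the cradle, underside 14 mm above the bench.
- meter_head (a point): Centre (half-way up) of the meter's head (48 mm wide, 45 mm long, 30 mm thick), 59.5 mm ahead of meter_mid along x; same axes. At the start the head juts out of the cradle, free on both sides.
- cradle: Orange charging cradle, fixed. Origin on the bench, x along the meter in it. Foot 58 x 80 mm, 14 mm high; two cheeks stand 2 mm off the sides of the meter's body and reach 6 mm above its top (50 mm above the bench), so no finger gets at the middle (29 mm either way of meter_mid). The meter lifts straight up out of it.
- case_nest (a point): Where meter_mid lies when fully home, 25 mm above the bench; x to the wide (head) end. Blue case, fixed, 190 x 100 mm, 42 mm high, centre 7 mm ahead of here. The nest has the meter's outline with 2 mm play; floor 10 mm above the bench. A 58 mm gap along x, centred here, open to both sides down to the bench beyond 14 mm from the centre line, takes the fingers; none fit at head or nose.
- cover_grip (a point): Loose grey cover of the case, 202 x 112 mm, 0.15 kg, z up. Point in the black ridge on top (70 mm long along x, 18 mm wide along y): ridge top 9.5 mm above it, plate 22 mm below it. Its skirt reaches 12 mm down round the case with 2 mm play; it lifts straight up. This point is 68 mm above the bench at the start, 38 mm when the cover lies on the bench.
- beaker_100: Small clear glass beaker, 70 mm wide, 100 mm high, bystander, loose. Origin at the centre of its underside.
- petri: Glass petri dish, 95 mm wide, 16 mm high, bystander, loose, at the left. Origin at the centre of its underside.
- timer: White bench timer, 22 x 62 x 60 mm, standing, bystander, loose. Origin at the centre of its underside.
There are look-alikes about, which are no part of the job. What is shaped like the part that bears meter_mid but yellow is not meant.

How it is judged:
By the outcome, as a careful person would: the job done as asked, in the order asked, and still so for the second after the job is handed in, with the robot touching nothing.
It also fails if it takes over 72 s, if anything falls off the work surface, if the arm or the gripper's body presses on something with over 40 N, if the wrist force passes 120 N, or if a joint passes its speed limit or range.

ROBOT

A 6-joint arm with a two-finger parallel gripper is mounted at the origin on a cart in front of the work surface, level with it; the furniture and walls round the work are solid. World frame = base frame: x ahead of the robot, y to its left, z up, the work surface at z = 0. Lengths are in mm, angles in rad, forces in N, time in s.
With the tool pointing down it reaches from about 350 to 875 mm from the base axis. Payload 4.2 kg.
Tool frame: the origin (TCP) lies between the finger pads; the fingertips stand 25 mm ahead of it and the grasp point (between the pads) lies 6 mm ahead of it (tcp_to_tips is the distance from the TCP to the fingertips, in mm); z points along the fingers, y is the direction in which the jaws open and shut (so a half turn about z gives the same grasp; the last joint's range is limited). The gripper opens to 87 mm and grips with 3 to 60 N. Pads are 19 mm wide; open, the fingers measure 117 mm over their backs; the gripper's body (75 mm by 190 mm) begins 51 mm behind the grasp point.
Start: joints at [1.423, 0.385, 0.008, 0, -1.194, -0.259], TCP at [247.262, 573.987, 247.55] pointing down, gripper open.
Joint ranges: [-3.14, 3.14], [-1.21, 2.06], [-1.07, 1.41], [-3.16, 2.05], [-2.99, -0.16], [-3.1, 3.1]. Speed limits (rad/s): [2.79, 2.79, 3.14, 3.14, 3.14, 3.14].

INTERFACE

Orientations are given as a unit quaternion [x, y, z, w].
In Python, from cell import * gives the robot as it stands.
- The arm moves only by the tool servo_tool, never from a script. Its arguments are lists of equal length, an entry for each row: "dp": the shift along the world's x, y, z in mm, a list of three; "turn": the turn about the world's z in degrees. In form: {"dp": [[dx, dy, dz], ...], "turn": [turn, ...]}. A call has 1 to 20 rows; each row shifts and turns the commanded pose from where the row before left it; what a row does not reach is not made up. A row lasts 1/10 s, in which the tool goes at most 50 mm and 8.59 degrees, less where a joint would pass 70% of its speed; a pose out of reach is approached as far as the arm can. A call is refused whole if a number of a shift passes 50 or a number of a turn 8.59, either way. A call with a gripper value outside its range is refused whole. "gripper" is the finger opening in mm, from 0 to 87, set as the call begins (left out, the last holds). The fingers move at their own pace and stop on an object; "grip_force" is the grip in N (left out, the last holds). Time passes only in rows, so rows that do not move let the fingers close. It gives the time, the measured TCP pose, the force and the opening at its end, in the units of the state.
- read_state(): the state, without advancing time (a new reading comes with each control period).
- capture(name): name is "side" or "top"; returns a dict with "color" (420x560x3 uint8, red, green, blue), "K" (3x3 intrinsics, pixels), "dist" ([k1, k2, p1, p2, k3] as OpenCV has them; the pictures are not rectified), "pose" (4x4, takes a point from camera to world coordinates). Camera axes: x right, y down, z forward; pixel columns grow to the right and rows downward; lengths in mm; the calibration is good to about 2 mm. A picture is of the moment at which its call begins. There is no depth.
- finish_job(): hands the job in, once; it reports no verdict.
Trained networks look in the newest picture that a camera, given by its name, has taken for a name from the list of things; names that differ only in an ending like _2 or _b are one class to them, and where a whole thing is asked for, a point or a joint stands for the part that bears it (a point fixed in the world has none). Each returns a list of dicts, best first, with "conf" (0 to 1); they miss things now and then, are a little off and sometimes report something else, mostly with a low value. They report only what shows in the picture. A call takes as long as a camera call. They do not tell look-alikes from the thing itself.
- outline_of(camera, query): "region" (420x560 bool, what is visible of it) and "rect" ([centre column, centre row, width, height] in pixels, round what is visible of it).
The state is a dict: "time": time; "joint_positions": joint angles; "qd": joint speeds; "tau": joint torques, N m; "eef_pos": TCP position; "tool_rot": TCP orientation; "contact_force": force on the tool from outside, world axes, zero at the start; "wrist_torque": the same for the moment, N m; "grip_width": finger opening in mm.
Only numpy, scipy, OpenCV 4.12 (cv2) and the standard library are available. Lean on these libraries where they do the work, as an engineer would, in place of code of your own. Each camera call takes 0.05 s, during which the arm holds its last target.

## Working session

There is one attempt and no reset: what is moved stays moved. The work goes in short steps, Python scripts to look and compute and a tool call to move; the robot and the scene stay as the last step left them, time stands still between calls to the robot, and variables do not carry over. Pictures are saved under pics/ and viewed, and the job is handed in when it is done.

Besides the shell and the picture viewer there is one more tool, called after ">>>" by a JSON object that holds its "op" and its "data", one argument or row to a line. servo_tool: Moves the arm, as the interface text tells. Its arguments: {"type":"object","properties":{"dp":{"type":"array"},"turn":{"type":"array"},"gripper":{"type":"number"},"grip_force":{"type":"number"}},"required":["dp","turn"]}

```bash
mkdir -p pics; ls; python3 - <<'E'
from cell import *
import cv2
s=read_state(); print(s)
for n in("side","top"):
    c=capture(n); cv2.imwrite(f"pics/{n}0.png",c["color"][:,:,::-1]); print(n,c["K"],c["dist"],c["pose"])
E
```

```text
pics
{'time': 0.0, 'joint_positions': array([ 1.42257343e+00,  3.85568977e-01,  6.59515163e-03, -5.00229891e-04,
       -1.19398676e+00, -2.58610280e-01]), 'qd': array([-0.00042999,  0.00121308,  0.00139373, -0.00022689, -0.00024356,
        0.00163383]), 'tau': array([-1.14879418e-03, -3.90670288e+01,  1.87405121e+01,  4.22000259e+00,
        1.09830574e-02, -1.95217676e-04]), 'eef_pos': array([247.07074719, 573.48418945, 246.43985642]), 'tool_rot': array([ 9.79362841e-01, -2.02106904e-01, -1.72417499e-04,  1.09330735e-03]), 'contact_force': array([-0.19321772,  0.82493302, -0.22876956]), 'wrist_torque': array([ 0.00523547,  0.01491232, -0.00892962]), 'grip_width': 87.1050305512212}
side [[537.95272588   0.         282.25734972]
 [  0.         537.95272588 209.93842337]
 [  0.           0.           1.        ]] [-0.10695087  0.          0.          0.          0.        ] [[ 8.62695312e-01 -2.30358313e-01  4.50213112e-01 -1.41993460e+02]
 [-5.05149898e-01 -4.34921252e-01  7.45430805e-01 -9.97310178e+02]
 [ 2.40910674e-02 -8.70504769e-01 -4.91570003e-01  8.74274621e+02]
 [ 0.00000000e+00  0.00000000e+00  0.00000000e+00  1.00000000e+00]]
top [[415.06732458   0.         276.70371824]
 [  0.         415.06732458 209.40999819]
 [  0.           0.           1.        ]] [-0.00577781  0.          0.          0.          0.        ] [[-2.75279374e-02 -9.88667095e-01  1.47579093e-01  3.75646551e+02]
 [-9.99520066e-01  2.93218368e-02  9.99334842e-03  2.08061529e+02]
 [-1.42073848e-02 -1.47233168e-01 -9.88999770e-01  1.39794812e+03]
 [ 0.00000000e+00  0.00000000e+00  0.00000000e+00  1.00000000e+00]]
```

View pics/side0.png

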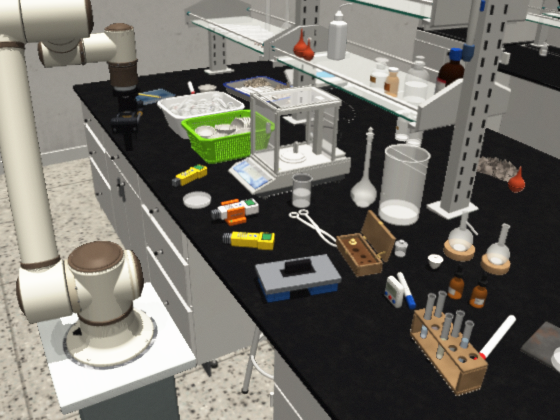

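View pics/top0.png

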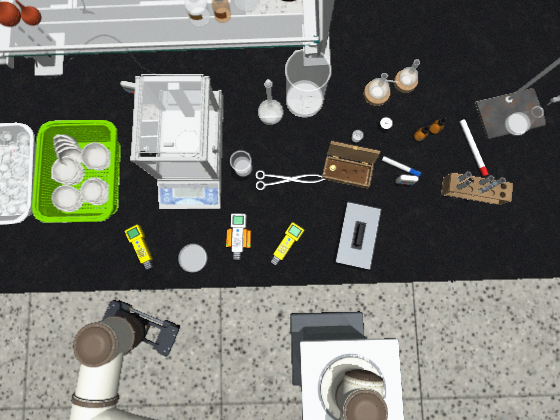

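The side view shows the meter in its cradle at about (237,210) and the case with cover at (298,275). The top view has the meter at (238,235), the cover at (359,236) and the yellow look-alikes at (138,245) and (287,243). Next I'll get outlines and world positions.

```bash
cat > h.py <<'E'
import numpy as np, cv2
from cell import *
def ray(c,uv):
    p=cv2.undistortPoints(np.array([[uv]],float),c["K"],np.array(c["dist"],float))[0,0]
    R=c["pose"][:3,:3]; return c["pose"][:3,3], R@np.array([p[0],p[1],1.])
def at_z(c,uv,z):
    o,d=ray(c,uv); return o+d*(z-o[2])/d[2]
def proj(c,P):
    P=np.atleast_2d(np.array(P,float)); T=np.linalg.inv(c["pose"])
    r,_=cv2.Rodrigues(T[:3,:3]); return cv2.projectPoints(P,r,T[:3,3],c["K"],np.array(c["dist"],float))[0][:,0]
def two(c1,u1,c2,u2):
    o1,d1=ray(c1,u1);o2,d2=ray(c2,u2)
    A=np.c_[d1,-d2]; t=np.linalg.lstsq(A,o2-o1,rcond=None)[0]
    a=o1+d1*t[0];b=o2+d2*t[1]; return (a+b)/2,np.linalg.norm(a-b)
def crop(c,u0,v0,u1,v1,k,name):
    im=cv2.resize(c["color"][v0:v1,u0:u1,::-1],None,fx=k,fy=k,interpolation=cv2.INTER_CUBIC); cv2.imwrite("pics/"+name,im)
E
python3 - <<'E'
from h import *
for n in("side","top"):
    c=capture(n)
    for q in("meter_mid","meter_head","cradle","case_nest","cover_grip","beaker_100","petri","timer"):
        try: r=outline_of(n,q)
        except Exception as e: print(q,e); continue
        for o in r[:4]:
            v,u=np.nonzero(o["region"]); 
            if len(u)<5: continue
            (cx,cy),(w,h),a=cv2.minAreaRect(np.c_[u,v].astype(np.float32))
            print(n,q,round(o["conf"],2),np.round(o["rect"],1),"minrect",np.round([cx,cy,w,h,a],1),"z0",np.round(at_z(c,(cx,cy),0)[:2],0))
    if n=="side": crop(c,170,170,350,305,4,"s1.png")
    else: crop(c,110,190,400,290,2.7,"t1.png")
E
```

```text
side meter_mid 0.95 [188.8 176.7  35.   17.4] minrect [188.5 175.4  12.5  37.2  67.6] z0 [483. 716.]
side meter_mid 0.93 [247.6 240.7  52.9  19.7] minrect [248.5 239.7  51.4  17.1   2.6] z0 [477. 219.]
side meter_mid 0.6 [232.8 209.9  46.7  19.7] minrect [234.4 209.1  14.5  48.2  78.7] z0 [522. 407.]
side meter_head 0.93 [187.1 176.1  35.   19.4] minrect [188.2 175.8  10.6  36.2  66.8] z0 [480. 713.]
side meter_head 0.71 [249.  240.5  51.   18.2] minrect [248. 240.  16.  50.  90.] z0 [475. 218.]
side meter_head 0.6 [236.7 209.5  47.4  18.8] minrect [234.4 208.9  14.5  48.2  78.7] z0 [522. 409.]
side cradle 0.79 [233.  212.8  26.2  28.9] minrect [234.  211.5  25.7  21.6  76. ] z0 [514. 394.]
side cradle 0.57 [301.6 188.6  20.   35.5] minrect [301.6 189.9  18.4  34.2   2.4] z0 [792. 421.]
side cradle 0.55 [232.9 209.7  43.8  19.6] minrect [234.4 209.2  15.   48.3  78.3] z0 [522. 407.]
side case_nest 0.88 [300.4 294.4  74.5  21.9] minrect [301.3 292.3   9.1  73.   81.8] z0 [482. -72.]
side cover_grip 0.65 [296.4 275.7  86.4  38.8] minrect [298.1 273.1  31.3  83.4  80.7] z0 [519.   4.]
s
[... 896 characters left out ...]
196.]
top meter_head 0.57 [240.1 238.2  15.2  49. ] minrect [238.  236.5  45.   14.   90. ] z0 [496. 355.]
top cradle 0.48 [239.9 235.9  26.7  20.8] minrect [238.3 237.5  25.4  18.2   3.4] z0 [492. 354.]
top cover_grip 0.89 [357.8 237.4  42.8  71.4] minrect [357.5 235.5  36.5  62.8  11.3] z0 [487. -47.]
top cover_grip 0.59 [240.2 236.6  15.2  49.3] minrect [237.5 237.   44.   13.   90. ] z0 [494. 357.]
top beaker_100 0.96 [240.5 162.5  23.4  30.4] minrect [240.5 164.   26.   21.   90. ] z0 [747. 343.]
top petri 0.83 [195.4 259.   24.8  24.6] minrect [192.5 258.   28.   27.   90. ] z0 [428. 509.]
top timer 0.57 [407.2 180.2  24.2   9.4] minrect [406.  179.5  22.   11.    0. ] z0 [ 675. -224.]
```

```bash
sleep 1; ls pics
```

```text
s1.png
side0.png
t1.png
top0.png
```

View pics/s1.png

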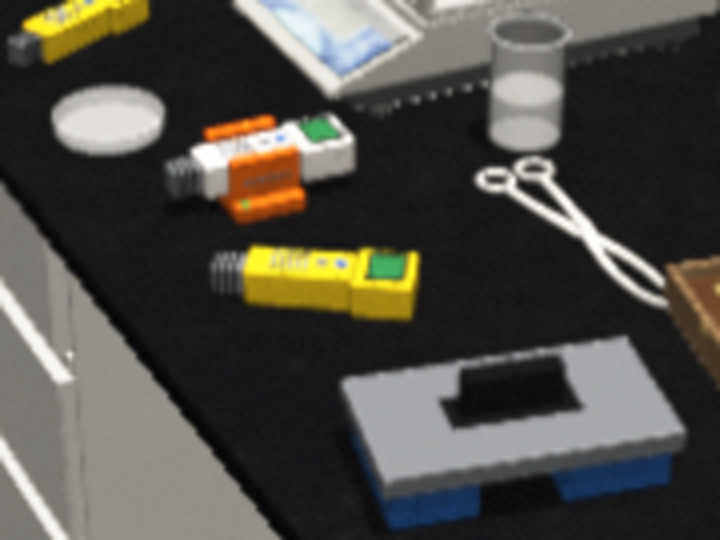

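View pics/t1.png

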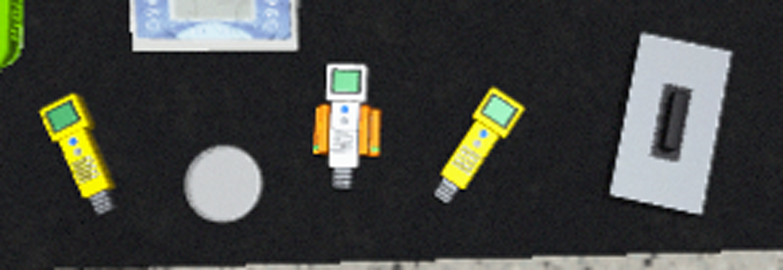

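```bash
cat > fit.py <<'E'
from h import *
from scipy.optimize import minimize
K=6
def box(x0,x1,w,z0,z1): return np.array([[x,y,z] for x in(x0,x1) for y in(-w/2,w/2) for z in(z0,z1)],float)
def sil(c,boxes,p,roi):
    u0,v0,u1,v1=roi; m=np.zeros(((v1-v0)*K,(u1-u0)*K),np.uint8)
    cs,sn=np.cos(p[2]),np.sin(p[2]); R=np.array([[cs,-sn,0],[sn,cs,0],[0,0,1]])
    for b in boxes:
        q=proj(c,b@R.T+np.array([p[0],p[1],0])); q=(q-[u0,v0]+.5)*K-.5
        h=cv2.convexHull(q.astype(np.float32))
        cv2.fillConvexPoly(m,np.round(h*16).astype(np.int32),1,shift=4)
    return m
def up(c,roi):
    u0,v0,u1,v1=roi; return cv2.resize(c["color"][v0:v1,u0:u1],None,fx=K,fy=K,interpolation=cv2.INTER_CUBIC).astype(float)
def fit(views,p0):
    """views: list of (cam,boxes,mask,roi)"""
    s=np.array([10,10,.1])
    def f(x):
        p=p0+x*s; return sum(1-((a:=sil(c,b,p,r)>0)&m).sum()/(a|m).sum() for c,b,m,r in views)
    best=None
    for st in([0,0,0],[.3,.3,.2],[-.3,-.3,-.3]):
        sim=np.array([st]+[np.array(st)+d for d in np.eye(3)*.6])
        r=minimize(f,st,method="Nelder-Mead",options=dict(initial_simplex=sim,xatol=.005,fatol=1e-5))
        if best is None or r.fun<best.fun: best=r
    return p0+best.x*s,best.fun
def overlay(c,boxes,p,roi,mask,name):
    im=up(c,roi).clip(0,255).astype(np.uint8)[:,:,::-1].copy()
    m=sil(c,boxes,p,roi); 
    for mm,col in((mask.astype(np.uint8),(255,0,255)),(m,(0,0,255))):
        ct,_=cv2.findContours(mm,cv2.RETR_EXTERNAL,cv2.CHAIN_APPROX_NONE); cv2.drawContours(im,ct,-1,col,1)
    cv2.imwrite("pics/"+name,im)
def big(m):
    m=cv2.morphologyEx(m.astype(np.uint8),cv2.MORPH_OPEN,np.ones((3,3)))
    n,l,s,_=cv2.connectedComponentsWithStats(m); k=1+np.argmax(s[1:,4]); m=(l==k).astype(np.uint8)
    ct,_=cv2.findContours(m,cv2.RETR_EXTERNAL,cv2.CHAIN_APPROX_NONE); cv2.drawContours(m,ct,-1,1,-1); return m>0
E
cat > f1.py <<'E'
from fit import *
ct=capture("top"); cs=capture("side")
# cover
rt=(320,190,400,285); rs=(245,245,355,310)
def grey(c,r,t):
    a=up(c,r); return big((a.min(2)>t))
cov=[box(-101,101,112,30,46)]
rid=box(-35,35,18,46,77.5)
mt,ms=grey(ct,rt,70),grey(cs,rs,75)
p0=np.array([487,-47,np.radians(-13)])
covtop=[box(-101,101,112,34,46)]
for nm,v in(("top",[(ct,cov,mt,rt)]),("side",[(cs,cov+[rid],big(ms),rs)])):
    p,f=fit(v,p0); print("cover",nm,np.round(p[:2],1),np.degrees(p[2]).round(2),round(f,3)); overlay(v[0][0],v[0][1],p,v[0][3],v[0][2],f"cov_{nm}.png")
# meter
rt=(222,205,255,265); rs=(205,190,265,225)
met=[box(-43,37.5,34,14,44),box(37,82,48,14,44)]
mett=[box(-43,37.5,34,42,44),box(37,82,48,14,44)]
a=up(ct,rt); sat=a.max(2)-a.min(2)
mt=big(((a.max(2)>110)&~((a[:,:,0]-a[:,:,2])>60)))
a=up(cs,rs); ms=big(((a.max(2)>100)&~((a[:,:,0]-a[:,:,2])>60)))
p0=np.array([490,355,0.])
for nm,v in(("top",[(ct,mett,mt,rt)]),("side",[(cs,met,ms,rs)])):
    p,f=fit(v,p0); print("meter",nm,np.round(p[:2],1),np.degrees(p[2]).round(2),round(f,3)); overlay(v[0][0],v[0][1],p,v[0][3],v[0][2],f"met_{nm}.png")
E
python3 f1.py; cd pics; python3 -c "
import cv2,numpy as np
for n in('cov','met'):
    a=cv2.imread(n+'_top.png');b=cv2.imread(n+'_side.png');k=max(a.shape[0],b.shape[0])
    P=lambda x:cv2.copyMakeBorder(x,0,k-x.shape[0],0,0,cv2.BORDER_CONSTANT)
    m=np.hstack([P(a),P(b)]);s=min(1,800/m.shape[1],600/m.shape[0]);cv2.imwrite(n+'_2.png',cv2.resize(m,None,fx=s,fy=s,interpolation=cv2.INTER_AREA))
"
```

```text
cover top [486.  -42.3] -13.92 0.01
cover side [493.8 -28.5] -13.63 0.094
meter top [487.1 354.1] -2.34 0.114
meter side [490.6 361.1] -3.55 0.361
```

View pics/cov_2.png

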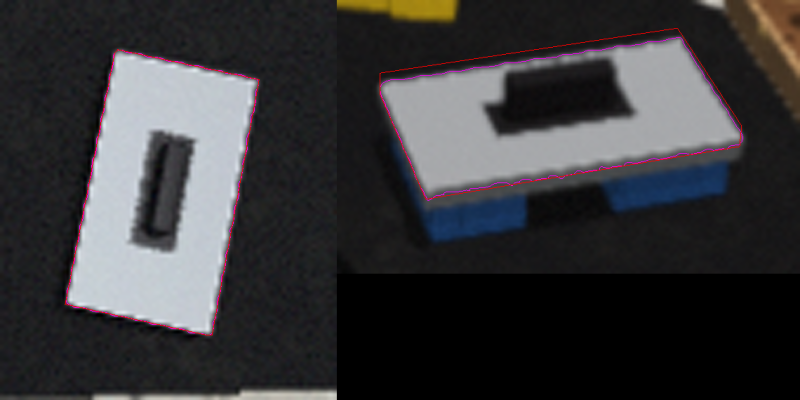

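View pics/met_2.png

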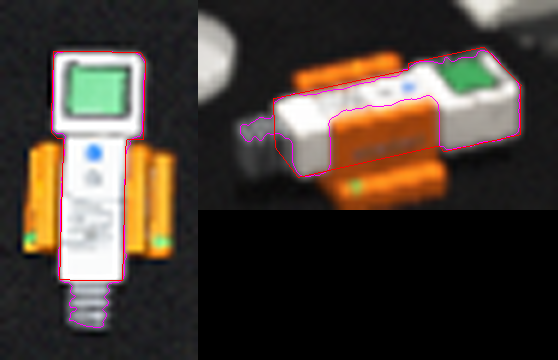

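```bash
cat > f2.py <<'E'
from fit import *
ct=capture("top"); cs=capture("side")
rt=(320,190,400,285); rs=(245,245,355,310)
a=up(cs,rs); ms=big(a.min(2)>120)
rid=box(-35,35,18,46,77.5)
p0=np.array([486,-42,np.radians(-13.9)])
p,f=fit([(cs,[box(-101,101,112,45.5,46)],ms,rs)],p0); print("cover side",np.round(p[:2],1),np.degrees(p[2]).round(2),round(f,3)); overlay(cs,[rid],p,rs,ms,"cov_side.png")
# ridge dark in both
a=up(ct,rt); mr=big((a.max(2)<120)&(sil(ct,[box(-90,90,100,45,46)],p0,rt)>0))
p,f=fit([(ct,[rid],mr,rt)],p0); print("ridge top",np.round(p[:2],1),np.degrees(p[2]).round(2),round(f,3)); overlay(ct,[rid],p,rt,mr,"cov_top.png")
rt=(222,205,255,265); rs=(205,190,265,225)
met=[box(-43,37.5,34,14,44),box(37,82,48,14,44),box(-68,-42,22,16,40)]
mett=[box(-43,37.5,34,42,44),box(37,82,48,14,44),box(-68,-42,22,16,40)]
a=up(ct,rt); org=(a[:,:,0]-a[:,:,2])>60
mt=big((a.max(2)>80)&~org)
p0=np.array([487,354,np.radians(-2.3)])
p,f=fit([(ct,mett,mt,rt)],p0); print("meter top",np.round(p[:2],1),np.degrees(p[2]).round(2),round(f,3)); overlay(ct,mett,p,rt,mt,"met_top.png")
a=up(cs,rs); org=cv2.dilate(((a[:,:,0]-a[:,:,2])>50).astype(np.uint8),np.ones((5,5)))>0
ms=big((a.max(2)>85)&~org)
s0=np.array([10,10,.1])
def F(x):
    p=p0+x*s0; A=(sil(cs,met,p,rs)>0)&~org; return 1-(A&ms).sum()/(A|ms).sum()
r=minimize(F,[0,0,0],method="Nelder-Mead",options=dict(initial_simplex=np.vstack([np.zeros(3),np.eye(3)*.6]),xatol=.005,fatol=1e-5))
p=p0+r.x*s0; print("meter side",np.round(p[:2],1),np.degrees(p[2]).round(2),round(r.fun,3)); overlay(cs,met,p,rs,ms,"met_side.png")
E
python3 f2.py; cat > pics/j.py <<'E'
import cv2,numpy as np
for n in('cov','met'):
    a=cv2.imread('pics/'+n+'_top.png');b=cv2.imread('pics/'+n+'_side.png');k=max(a.shape[0],b.shape[0])
    P=lambda x:cv2.copyMakeBorder(x,0,k-x.shape[0],0,0,cv2.BORDER_CONSTANT)
    m=np.hstack([P(a),P(b)]);s=min(1,800/m.shape[1],600/m.shape[0]);cv2.imwrite('pics/'+n+'_3.png',cv2.resize(m,None,fx=s,fy=s,interpolation=cv2.INTER_AREA))
E
python3 pics/j.py
```

```text
cover side [487.3 -40. ] -14.16 0.266
ridge top [484.1 -38.8] -8.09 0.379
meter top [487.5 354.4] -3.02 0.045
meter side [491.3 360.4] -3.82 0.153
```

View pics/cov_3.png

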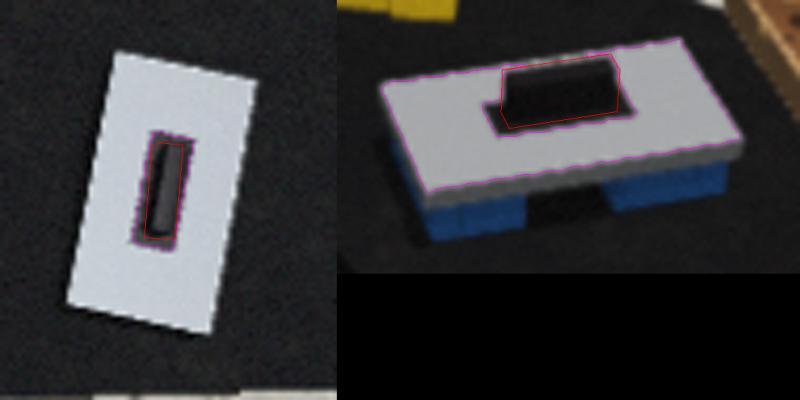

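View pics/met_3.png

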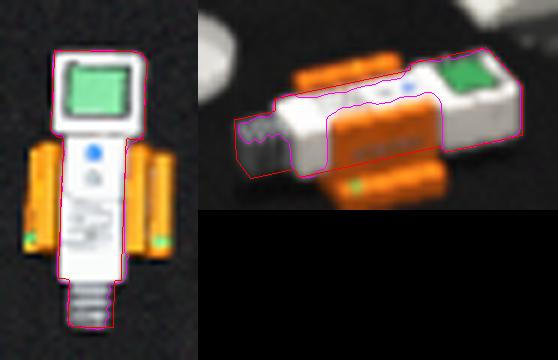

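>>> {"op": "servo_tool", "data": {
  "dp": [
    [8,-20,-6],
    [14,-38,-6],
    [15,-39,-6],
    [15,-39,-6],
    [15,-39,-6],
    [15,-39,-6],
    [15,-39,-6],
    [15,-39,-6],
    [15,-39,-6],
    [15,-39,-6],
    [15,-39,-6],
    [15,-39,-6],
    [15,-39,-6],
    [15,-39,-6],
    [15,-39,-6],
    [15,-39,-6],
    [7,-12,0],
    [0,0,0],
    [0,0,0]
  ],
  "turn": [0.6,0.6,0.6,0.6,0.6,0.6,0.6,0.6,0.6,0.6,0.6,0.6,0.6,0.6,0.5,0.5,0,0,0],
  "gripper": 87
}}

```text
time: 3.1
eef_pos: [486.2, -41.8, 151.6]
tool_rot: [0.993, -0.121, 0.0, -0.0]
contact_force: [-0.7, 0.9, -1.1]
grip_width: 87.0
```

>>> {"op": "servo_tool", "data": {
  "dp": [
    [0,0,-20],
    [0,0,-20],
    [0,0,-20],
    [0,0,-10],
    [0,0,-5],
    [0,0,0]
  ],
  "turn": [0,0,0,0,0,0]
}}

```text
time: 3.7
eef_pos: [486.2, -41.4, 76.5]
tool_rot: [0.993, -0.12, -0.0, 0.0]
contact_force: [-0.5, 0.4, 0.2]
grip_width: 87.0
```

>>> {"op": "servo_tool", "data": {
  "dp": [
    [0,0,0],
    [0,0,0],
    [0,0,0],
    [0,0,0],
    [0,0,0],
    [0,0,0],
    [0,0,0],
    [0,0,0],
    [0,0,0]
  ],
  "turn": [0,0,0,0,0,0,0,0,0],
  "gripper": 0,
  "grip_force": 35
}}

```text
time: 4.6
eef_pos: [486.2, -42.0, 76.5]
tool_rot: [0.993, -0.121, -0.0, 0.0]
contact_force: [-0.4, 0.8, 0.0]
grip_width: 22.9
```

>>> {"op": "servo_tool", "data": {
  "dp": [
    [0,0,0],
    [0,0,0],
    [0,0,0]
  ],
  "turn": [0,0,0]
}}

```text
time: 4.9
eef_pos: [486.3, -41.9, 76.5]
tool_rot: [0.993, -0.121, 0.0, -0.0]
contact_force: [-0.1, 0.7, -0.4]
grip_width: 17.5
```

>>> {"op": "servo_tool", "data": {
  "dp": [
    [0,0,3],
    [0,0,8],
    [0,0,15],
    [0,0,20],
    [0,0,25],
    [0,0,25],
    [0,0,10],
    [0,0,0]
  ],
  "turn": [0,0,0,0,0,0,0,0]
}}

```text
time: 5.7
eef_pos: [486.9, -41.8, 184.0]
tool_rot: [0.993, -0.121, 0.002, -0.001]
contact_force: [-0.1, 0.8, -2.2]
grip_width: 17.8
```

```bash
python3 - <<'E'
from h import *
ct=capture("top"); cs=capture("side")
crop(ct,250,180,530,290,2.8,"t2.png"); crop(cs,200,160,480,360,2.8,"s2.png")
for n,uv in(("edge",(430,283)),("rackfront",(450,202)),("rackr",(510,203)),("timer",(407,185)),("yel head",(300,225)),("yel nose",(280,263)),("yel right",(302,235))): print(n,at_z(ct,uv,0).round(0)[:2])
print(read_state()["contact_force"])
E
```

```text
edge [ 324. -277.]
rackfront [ 592. -367.]
rackr [ 583. -570.]
timer [ 655. -226.]
yel head [529. 145.]
yel nose [403. 216.]
yel right [495. 139.]
[-0.22294519 -0.4957644  -2.11708202]
```

View pics/t2.png

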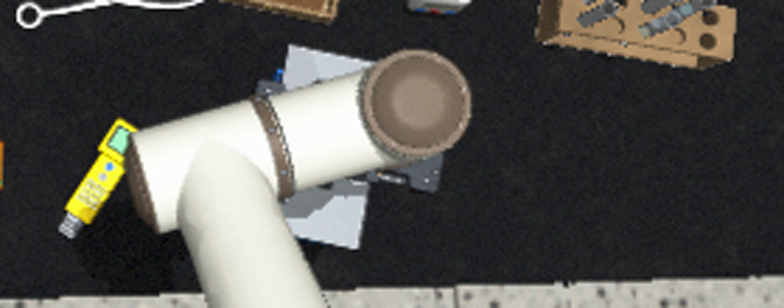

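View pics/s2.png

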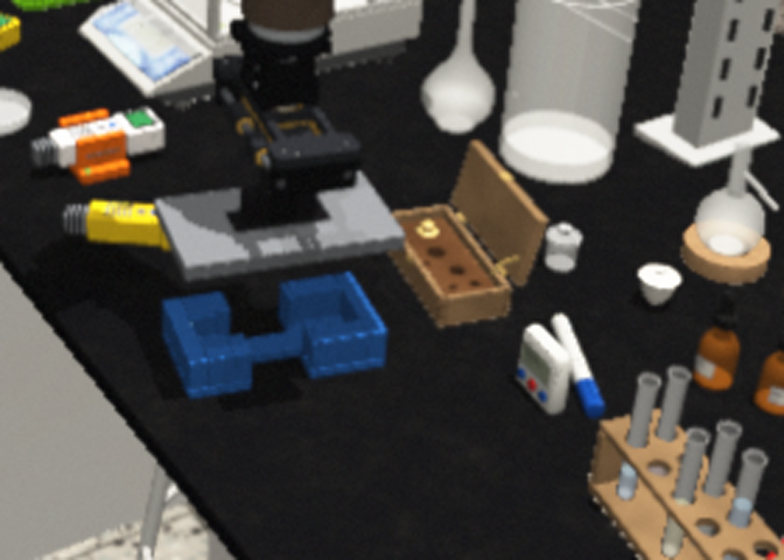

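The cover is lifted clear. The side view shows the nest's wide end at the far right of the case (about (340,310) in the crop), so the head points to +x. The cover goes down to the right of the case.

>>> {"op": "servo_tool", "data": {
  "dp": [
    [-2,-15,0],
    [-4,-30,0],
    [-4,-38,0],
    [-4,-38,0],
    [-4,-38,0],
    [-4,-35,-10],
    [-4,-24,-15],
    [-2,-10,-25],
    [0,0,-30],
    [0,0,-25],
    [0,0,-15],
    [0,0,-10],
    [0,0,0],
    [0,0,0]
  ],
  "turn": [0,0,0,0,0,0,0,0,0,0,0,0,0,0]
}}

```text
time: 7.2
eef_pos: [458.4, -270.0, 52.4]
tool_rot: [0.993, -0.121, -0.0, 0.0]
contact_force: [0.5, -0.2, -1.0]
grip_width: 17.7
```

>>> {"op": "servo_tool", "data": {
  "dp": [
    [0,0,-2],
    [0,0,-2],
    [0,0,-1],
    [0,0,0],
    [0,0,0]
  ],
  "turn": [0,0,0,0,0]
}}

```text
time: 7.7
eef_pos: [458.3, -270.0, 47.7]
tool_rot: [0.993, -0.121, 0.0, 0.0]
contact_force: [0.3, -1.3, -1.4]
grip_width: 18.1
```

>>> {"op": "servo_tool", "data": {
  "dp": [
    [0,0,-1],
    [0,0,-0.5],
    [0,0,0],
    [0,0,0]
  ],
  "turn": [0,0,0,0]
}}

```text
time: 8.1
eef_pos: [458.4, -270.0, 46.5]
tool_rot: [0.993, -0.121, 0.0, 0.0]
contact_force: [-1.2, 0.9, 3.4]
grip_width: 17.9
```

>>> {"op": "servo_tool", "data": {
  "dp": [
    [0,0,0],
    [0,0,0],
    [0,0,0],
    [0,0,0],
    [0,0,0],
    [0,0,0],
    [0,0,10],
    [0,0,20],
    [0,0,30],
    [0,0,40],
    [0,0,40]
  ],
  "turn": [0,0,0,0,0,0,0,0,0,0,0],
  "gripper": 87
}}

```text
time: 9.2
eef_pos: [457.9, -270.0, 188.1]
tool_rot: [0.993, -0.121, -0.0, 0.0]
contact_force: [1.4, 0.3, 0.1]
grip_width: 86.2
```

>>> {"op": "servo_tool", "data": {
  "dp": [
    [3,20,0],
    [6,38,0],
    [6,40,0],
    [6,40,0],
    [6,40,0],
    [6,40,0],
    [6,40,0],
    [6,40,-4],
    [6,40,-4],
    [6,40,-4],
    [6,40,-4],
    [6,40,-4],
    [6,40,-4],
    [6,40,-4],
    [5,40,-4],
    [4,40,-4],
    [0,5,0],
    [0,0,0],
    [0,0,0]
  ],
  "turn": [0.7,0.7,0.7,0.7,0.7,0.7,0.7,0.7,0.7,0.7,0.7,0.7,0.7,0.7,0.7,0.4,0,0,0]
}}

```text
time: 11.1
eef_pos: [548.0, 352.2, 150.4]
tool_rot: [1.0, -0.026, -0.0, 0.0]
contact_force: [0.4, -1.1, -0.2]
grip_width: 87.3
```

```bash
cat > f3.py <<'E'
from fit import *
ct=capture("top"); cs=capture("side")
crop(ct,200,180,480,290,2.8,"t3.png"); crop(cs,180,140,460,340,2.8,"s3.png")
# case fit: blue
for nm,c,r in(("top",ct,(320,195,400,285)),("side",cs,(240,240,355,310))):
    a=up(c,r); m=big((a[:,:,2]-a[:,:,0])>25)
    boxes=[box(-102+14,-29,100,0,42),box(29,102,100,0,42),box(-30,30,28,0,10)]
    # nest frame: case centre +7 -> -88..102
    p,f=fit([(c,boxes,m,r)],np.array([480,-40,np.radians(-13.9)])); print("nest",nm,p[:2].round(1),np.degrees(p[2]).round(2),round(f,3)); overlay(c,boxes,p,r,m,f"cov_{nm}.png")
E
python3 f3.py; python3 pics/j.py
```

```text
nest top [479.2 -42.4] -13.71 0.037
nest side [481.8 -37.2] -13.94 0.034
```

View pics/t3.png

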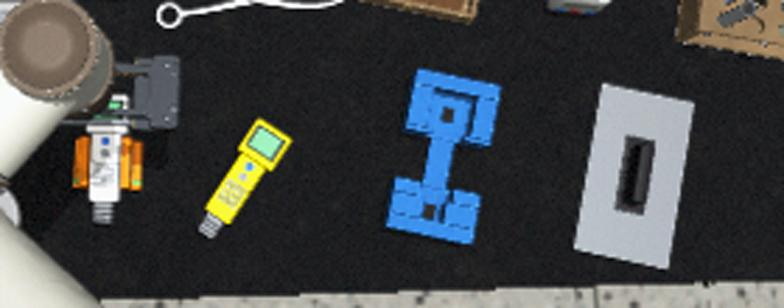

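View pics/cov_3.png

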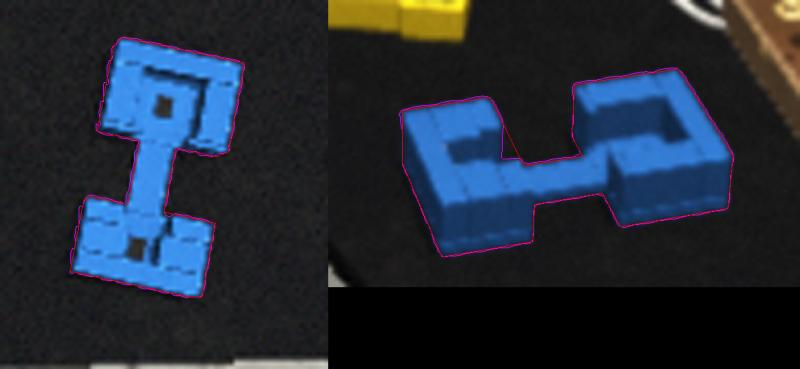

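View pics/s3.png

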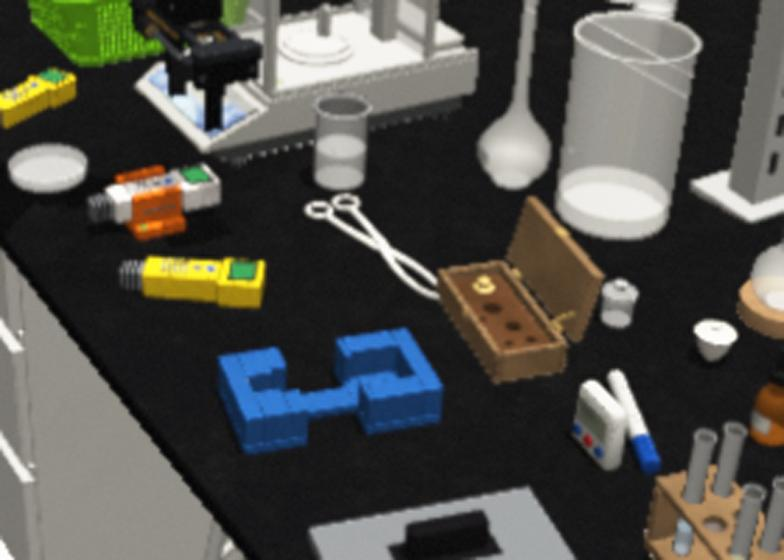

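```bash
cat > f4.py <<'E'
from fit import *
ct=capture("top"); cs=capture("side")
p0=np.array([458,-270,np.radians(-13.9)])
for nm,c,t,b in(("top",ct,70,[box(-101,101,112,0,16)]),("side",cs,120,[box(-101,101,112,15.5,16)])):
    q=proj(c,np.array([[330,-370,0],[600,-370,0],[330,-180,0],[600,-180,0],[580,-180,20.]]))
    r=(int(q[:,0].min()),int(q[:,1].min()),int(q[:,0].max()),int(min(419,q[:,1].max())))
    a=up(c,r); m=big((a.min(2)>t)); 
    if nm=="side": m=cv2.morphologyEx(m.astype(np.uint8),cv2.MORPH_CLOSE,np.ones((3,3)))>0
    p,f=fit([(c,b,m,r)],p0); print("cover",nm,p[:2].round(1),np.degrees(p[2]).round(2),round(f,3)); overlay(c,b,p,r,m,f"cov_{nm}.png")
E
python3 f4.py;python3 pics/j.py
```

```text
cover top [ 458.  -271.5] -13.83 0.031
cover side [ 458.9 -269.4] -14.04 0.02
```

View pics/cov_3.png

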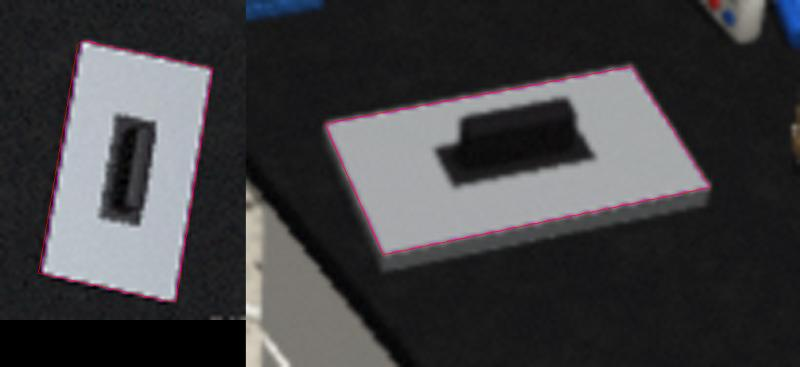

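>>> {"op": "servo_tool", "data": {
  "dp": [
    [0,0,-20],
    [0,0,-30],
    [0,0,-25],
    [0,0,-15],
    [0,0,-10],
    [0,0,-6],
    [0,0,0],
    [0,0,0]
  ],
  "turn": [0,0,0,0,0,0,0,0]
}}

```text
time: 12.1
eef_pos: [548.8, 353.5, 45.0]
tool_rot: [1.0, -0.026, 0.001, -0.001]
contact_force: [-0.5, 1.3, -0.1]
grip_width: 86.9
```

```bash
python3 - <<'E'
from h import *
cs=capture("side"); crop(cs,190,140,300,240,6,"s4.png")
E
```

```text
(no output)
```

View pics/s4.png

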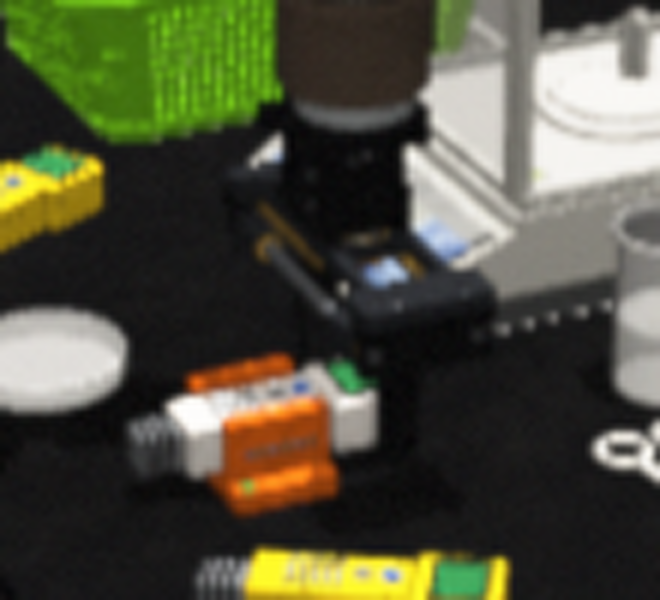

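>>> {"op": "servo_tool", "data": {
  "dp": [
    [0,0,0],
    [0,0,0],
    [0,0,0],
    [0,0,0],
    [0,0,0],
    [0,0,0],
    [0,0,0]
  ],
  "turn": [0,0,0,0,0,0,0],
  "gripper": 0,
  "grip_force": 35
}}

```text
time: 12.85
eef_pos: [548.3, 352.9, 44.0]
tool_rot: [1.0, -0.026, -0.0, 0.0]
contact_force: [0.5, -0.3, 0.8]
grip_width: 47.9
```

>>> {"op": "servo_tool", "data": {
  "dp": [
    [0,0,0],
    [0,0,2],
    [0,0,4],
    [0,0,8],
    [0,0,12],
    [0,0,20],
    [0,0,25],
    [0,0,25],
    [0,0,0]
  ],
  "turn": [0,0,0,0,0,0,0,0,0]
}}

```text
time: 13.75
eef_pos: [550.5, 354.8, 145.8]
tool_rot: [1.0, -0.026, 0.004, -0.003]
contact_force: [1.2, 0.5, 0.0]
grip_width: 47.8
```

```bash
python3 - <<'E'
from h import *
cs=capture("side"); crop(cs,190,120,300,220,6,"s5.png")
E
```

```text
(no output)
```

View pics/s5.png

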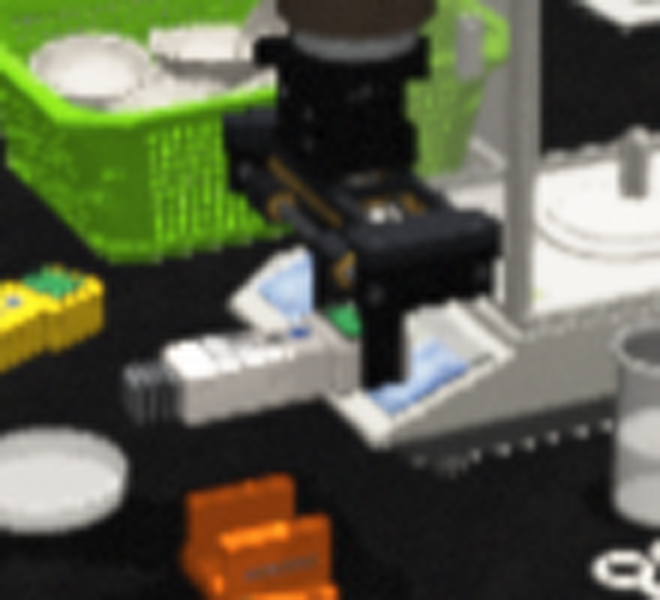

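The meter is out of the cradle and level in the gripper. I'll set it down in the free strip between the yellow look-alike and the case, turned to match the case yaw.

>>> {"op": "servo_tool", "data": {
  "dp": [
    [2,-15,0],
    [3,-25,0],
    [3,-32,0],
    [3,-32,0],
    [3,-32,0],
    [3,-32,0],
    [3,-32,0],
    [3,-32,0],
    [3,-30,-10],
    [2,-20,-20],
    [2,-13,-20],
    [0,0,-20],
    [0,0,-15],
    [0,0,-10],
    [0,0,-8],
    [0,0,0],
    [0,0,0]
  ],
  "turn": [-1,-1,-1,-1,-1,-1,-1,-1,-1,-1,-0.7,0,0,0,0,0,0]
}}

```text
time: 15.5
eef_pos: [578.5, 58.0, 37.3]
tool_rot: [0.993, -0.119, 0.0, -0.0]
contact_force: [0.3, 0.5, -1.3]
grip_width: 47.9
```

```bash
python3 - <<'E'
from h import *
cs=capture("side"); crop(cs,190,190,340,310,5,"s6.png")
E
```

```text
(no output)
```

View pics/s6.png

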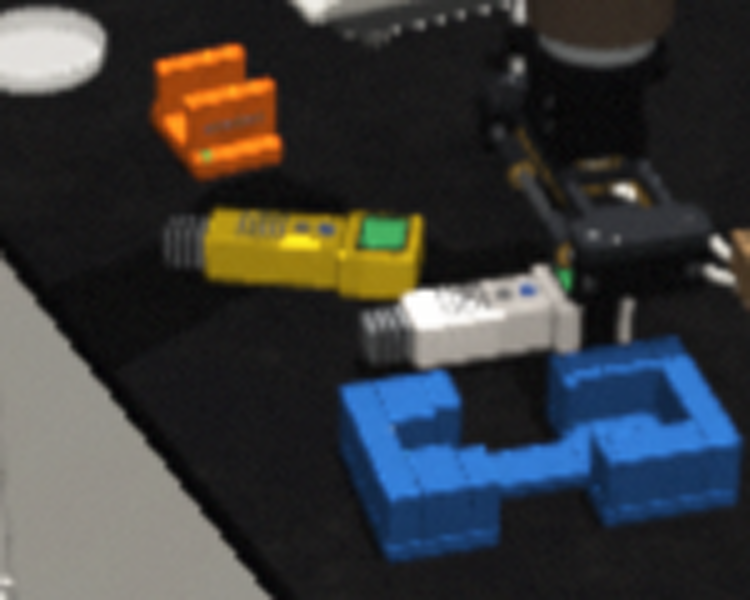

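>>> {"op": "servo_tool", "data": {
  "dp": [
    [0,0,-3],
    [0,0,-2],
    [0,0,-1],
    [0,0,-1],
    [0,0,-0.5],
    [0,0,0],
    [0,0,0]
  ],
  "turn": [0,0,0,0,0,0,0]
}}

```text
time: 16.25
eef_pos: [578.3, 58.0, 30.0]
tool_rot: [0.993, -0.119, 0.0, -0.0]
contact_force: [-1.7, -0.4, 4.8]
grip_width: 47.7
```

>>> {"op": "servo_tool", "data": {
  "dp": [
    [0,0,0],
    [0,0,0],
    [0,0,0],
    [0,0,0],
    [0,0,15],
    [0,0,25],
    [0,0,30],
    [0,0,40],
    [0,0,40]
  ],
  "turn": [0,0,0,0,0,0,0,0,0],
  "gripper": 64
}}

```text
time: 17.15
eef_pos: [577.9, 57.8, 180.6]
tool_rot: [0.993, -0.119, -0.0, 0.0]
contact_force: [0.9, -0.3, -0.4]
grip_width: 63.9
```

>>> {"op": "servo_tool", "data": {
  "dp": [
    [-2,25,0],
    [-3,40,0],
    [-3,45,0],
    [-3,45,0],
    [-3,45,0],
    [-3,45,0],
    [-3,40,0],
    [0,15,0],
    [0,0,0]
  ],
  "turn": [0,0,0,0,0,0,0,0,0]
}}

```text
time: 18.05
eef_pos: [557.8, 360.0, 178.8]
tool_rot: [0.993, -0.118, -0.0, 0.0]
contact_force: [-0.4, -0.8, -0.3]
grip_width: 63.9
```

```bash
cat > f5.py <<'E'
from fit import *
import sys
tag=sys.argv[1]; x,y,zb=map(float,sys.argv[2:5])
ct=capture("top"); cs=capture("side")
p0=np.array([x,y,np.radians(-13.7)])
for nm,c in(("top",ct),("side",cs)):
    met=[box(-43,37.5,34,zb,zb+30),box(37,82,48,zb,zb+30)]
    nose=[box(-68,-42,22,zb+3,zb+27)]
    q=np.vstack([proj(c,np.array([[x+a,y+b,z] for a in(-85,95) for b in(-55,55) for z in (zb,zb+30)]))])
    r=(int(q[:,0].min()),int(q[:,1].min()),int(q[:,0].max()),int(min(419,q[:,1].max())))
    a=up(c,r); col=a.max(2)-a.min(2)
    blue=(a[:,:,2]-a[:,:,0])>40; yel=(a[:,:,0]-a[:,:,2])>70
    m=big((a.max(2)>85)&~blue&~yel)
    dc=cv2.dilate((sil(c,nose,p0,r)),np.ones((25,25)))>0 if False else None
    b=met+nose
    p,f=fit([(c,b,m,r)],p0); print("meter",nm,p[:2].round(1),np.degrees(p[2]).round(2),round(f,3)); overlay(c,b,p,r,m,f"met_{nm}.png")
E
python3 f5.py a 520 72 0; python3 f3.py; python3 pics/j.py
```

```text
meter top [518.9  70.1] -12.61 0.042
meter side [522.4  75.3] -12.15 0.151
nest top [479.2 -42.4] -13.73 0.037
nest side [481.6 -37.5] -14.05 0.03
```

View pics/met_3.png

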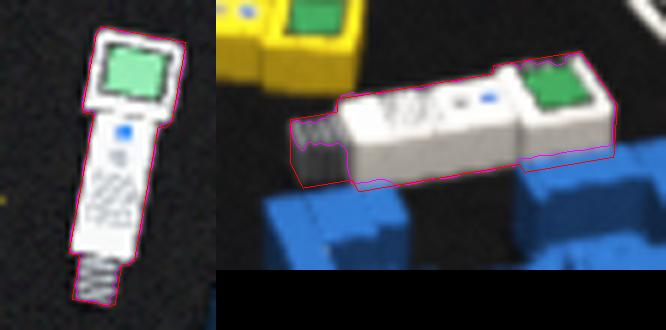

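Both cameras agree on the meter-to-nest offset within about 1 mm: roughly (-40, -112.6). The head sits at +x and the screen is up. Next is the regrip round the middle.

>>> {"op": "servo_tool", "data": {
  "dp": [
    [-3,-25,0],
    [-5,-40,0],
    [-5,-44,0],
    [-5,-44,0],
    [-5,-44,0],
    [-5,-44,0],
    [-5,-30,-20],
    [-4,-15,-30],
    [-2,0,-30],
    [0,0,-20],
    [0,0,0],
    [0,0,0],
    [0,0,0]
  ],
  "turn": [-0.2,0,0,0,0,0,0,0,0,0,0,0,0]
}}

```text
time: 19.55
eef_pos: [520.3, 72.0, 81.1]
tool_rot: [0.993, -0.121, 0.001, -0.001]
contact_force: [0.7, 0.2, 1.6]
grip_width: 64.3
```

>>> {"op": "servo_tool", "data": {
  "dp": [
    [0,0,-10],
    [0,0,0],
    [0,0,0]
  ],
  "turn": [0,0,0]
}}

```text
time: 19.85
eef_pos: [519.2, 72.1, 69.5]
tool_rot: [0.993, -0.121, -0.0, 0.0]
contact_force: [0.4, 0.1, 0.1]
grip_width: 63.9
```

```bash
python3 - <<'E'
from h import *
cs=capture("side"); ct=capture("top"); crop(cs,220,190,330,290,6,"s7.png")
s=read_state(); print(s["eef_pos"],s["time"])
E
```

```text
[519.37779388  72.14156512  69.69691108] 19.95
```

View pics/s7.png

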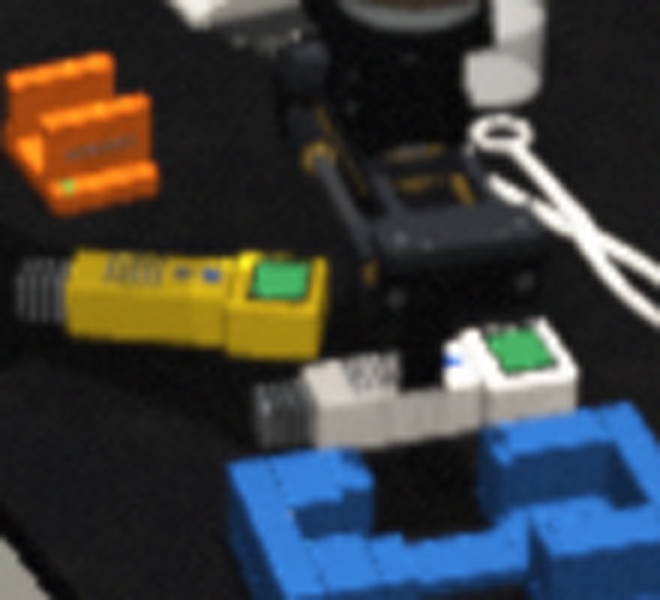

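>>> {"op": "servo_tool", "data": {
  "dp": [
    [0,0,-15],
    [0,0,-13],
    [0,0,-8],
    [0,0,-4.5],
    [0,0,0],
    [0,0,0]
  ],
  "turn": [0,0,0,0,0,0]
}}

```text
time: 20.55
eef_pos: [519.6, 72.1, 29.4]
tool_rot: [0.993, -0.121, 0.0, -0.0]
contact_force: [-0.2, -0.5, -0.1]
grip_width: 64.1
```

>>> {"op": "servo_tool", "data": {
  "dp": [
    [0,0,0],
    [0,0,0],
    [0,0,0],
    [0,0,0],
    [0,0,0],
    [0,0,0],
    [0,0,0]
  ],
  "turn": [0,0,0,0,0,0,0],
  "gripper": 0,
  "grip_force": 30
}}

```text
time: 21.25
eef_pos: [519.3, 72.0, 29.2]
tool_rot: [0.993, -0.121, 0.0, 0.0]
contact_force: [-0.1, -0.1, 2.1]
grip_width: 33.9
```

>>> {"op": "servo_tool", "data": {
  "dp": [
    [0,0,4],
    [0,0,10],
    [0,0,20],
    [0,0,26],
    [0,0,15],
    [-5,-14,0],
    [-8,-22,0],
    [-8,-22,0],
    [-8,-22,0],
    [-7,-20,0],
    [-4.8,-13.3,0],
    [0,0,0],
    [0,0,-10],
    [0,0,-10],
    [0,0,-6],
    [0,0,0],
    [0,0,0],
    [0,0,0]
  ],
  "turn": [0,0,0,0,0,0,0,0,0,0,0,0,0,0,0,0,0,0]
}}

```text
time: 23.05
eef_pos: [478.8, -41.0, 78.2]
tool_rot: [0.993, -0.121, 0.0, -0.0]
contact_force: [0.4, -0.4, -1.8]
grip_width: 33.6
```

```bash
cat > f6.py <<'E'
from fit import *
import sys
x,y,zb=map(float,sys.argv[1:4]); name=sys.argv[4]
cs=capture("side"); ct=capture("top"); r=(240,225,360,315)
K_=6
im=up(cs,r).clip(0,255).astype(np.uint8)[:,:,::-1].copy()
cv2.imwrite("pics/"+name,im)
crop(ct,315,195,405,285,6,"t"+name)
s=read_state(); print(s["eef_pos"],s["time"],s["contact_force"])
E
python3 f6.py 478 -41 47 s8.png
```

```text
[478.75727784 -41.1379389   78.34489973] 23.15 [-0.12612545  0.97247145 -1.67108556]
```

View pics/s8.png

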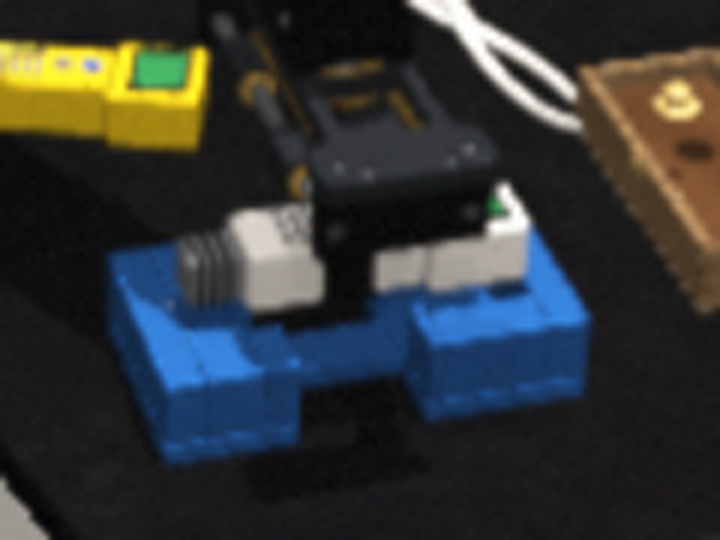

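View pics/ts8.png

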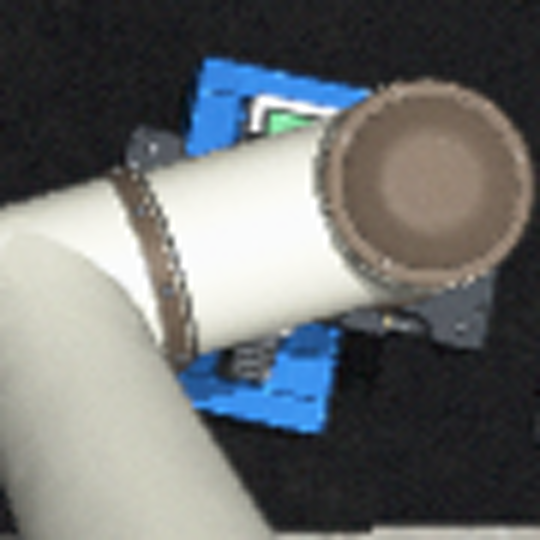

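>>> {"op": "servo_tool", "data": {
  "dp": [
    [0,0,-4],
    [0,0,-3],
    [0,0,-2],
    [0,0,-2],
    [0,0,0]
  ],
  "turn": [0,0,0,0,0]
}}

```text
time: 23.65
eef_pos: [478.5, -41.3, 66.8]
tool_rot: [0.993, -0.121, -0.0, -0.0]
contact_force: [-0.1, 0.4, -1.4]
grip_width: 34.0
```

>>> {"op": "servo_tool", "data": {
  "dp": [
    [0,0,-3],
    [0,0,-3],
    [0,0,-3],
    [0,0,-3],
    [0,0,0]
  ],
  "turn": [0,0,0,0,0]
}}

```text
time: 24.15
eef_pos: [478.4, -41.2, 54.6]
tool_rot: [0.993, -0.121, -0.0, -0.0]
contact_force: [-0.7, 1.1, -3.0]
grip_width: 33.8
```

>>> {"op": "servo_tool", "data": {
  "dp": [
    [0,0,-3],
    [0,0,-3],
    [0,0,-3],
    [0,0,-3],
    [0,0,-2],
    [0,0,0]
  ],
  "turn": [0,0,0,0,0,0]
}}

```text
time: 24.75
eef_pos: [478.5, -41.3, 40.7]
tool_rot: [0.993, -0.121, -0.0, -0.0]
contact_force: [0.1, 1.3, -2.0]
grip_width: 34.0
```

>>> {"op": "servo_tool", "data": {
  "dp": [
    [0,0,-1],
    [0,0,-0.5],
    [0,0,-0.5],
    [0,0,0],
    [0,0,0]
  ],
  "turn": [0,0,0,0,0]
}}

```text
time: 25.25
eef_pos: [478.6, -41.3, 39.2]
tool_rot: [0.993, -0.121, 0.0, -0.0]
contact_force: [-0.9, 3.0, 0.6]
grip_width: 33.7
```

>>> {"op": "servo_tool", "data": {
  "dp": [
    [0,0,0],
    [0,0,0],
    [0,0,0],
    [0,0,0],
    [0,0,0],
    [0,0,5],
    [0,0,15],
    [0,0,30],
    [0,0,40],
    [0,0,40],
    [0,0,10]
  ],
  "turn": [0,0,0,0,0,0,0,0,0,0,0],
  "gripper": 64
}}

```text
time: 26.35
eef_pos: [481.0, -41.0, 184.1]
tool_rot: [0.993, -0.121, 0.005, -0.001]
contact_force: [0.4, -0.4, 0.7]
grip_width: 63.7
```

>>> {"op": "servo_tool", "data": {
  "dp": [
    [0,25,0],
    [2,40,0],
    [4,45,0],
    [5,45,0],
    [5,45,0],
    [4,40,0],
    [0,20,0],
    [0,0,0],
    [0,0,0]
  ],
  "turn": [0,0,0,0,0,0,0,0,0]
}}

```text
time: 27.25
eef_pos: [497.8, 218.1, 178.5]
tool_rot: [0.993, -0.121, -0.001, 0.001]
contact_force: [1.1, -0.3, -0.2]
grip_width: 63.9
```

```bash
python3 f6.py 478 -41 10 s9.png; python3 f5.py b 479 -41 10; python3 pics/j.py; python3 f4.py; python3 - <<'E'
from h import *
for n in("top","side"):
    c=capture(n); cv2.imwrite(f"pics/{n}9.png",c["color"][:,:,::-1])
    for q in("beaker_100","petri","timer"):
        for o in outline_of(n,q)[:1]: print(n,q,np.round(o["rect"],1),round(o["conf"],2))
E
```

```text
[498.06071245 217.29702896 178.87960042] 27.35 [-0.06707851  0.7690497   0.57643147]
meter top [479.  -43.5] -13.6 0.067
meter side [481.2 -38.4] -13.15 0.369
cover top [ 458.  -271.4] -13.84 0.031
cover side [ 458.5 -269.6] -13.83 0.016
top beaker_100 [241.7 162.2  18.5  25.4] 0.77
top petri [194.1 259.7  28.7  26.2] 0.67
top timer [406.9 180.1  24.5   8.8] 0.75
side beaker_100 [301.4 190.2  20.1  33.2] 0.82
side petri [195.7 200.1  30.   21.8] 0.83
side timer [393.2 289.4  21.3  30.2] 0.95
```

View pics/s9.png

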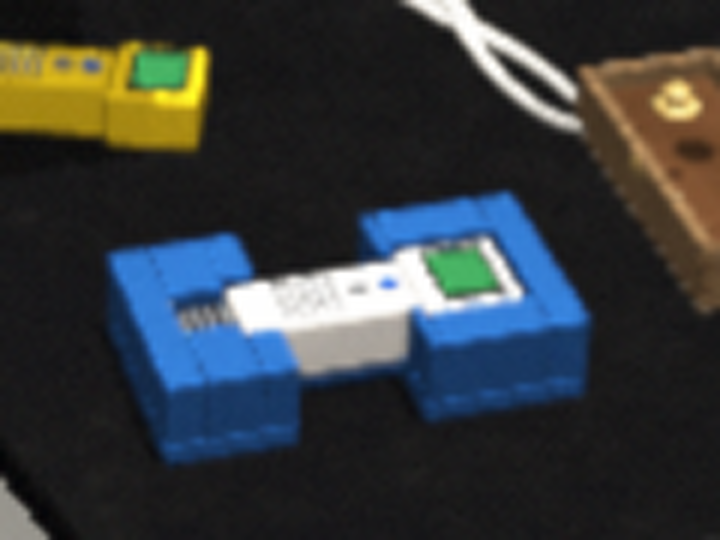

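View pics/met_3.png

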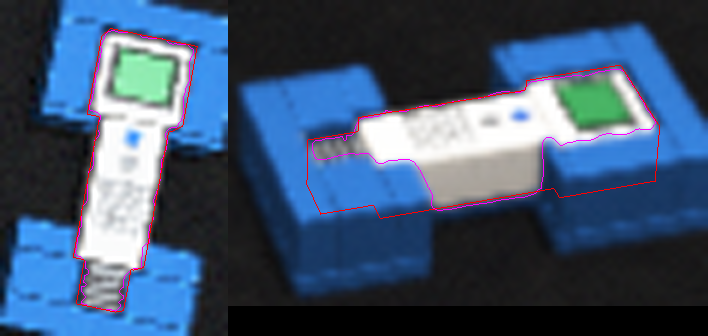

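View pics/top9.png

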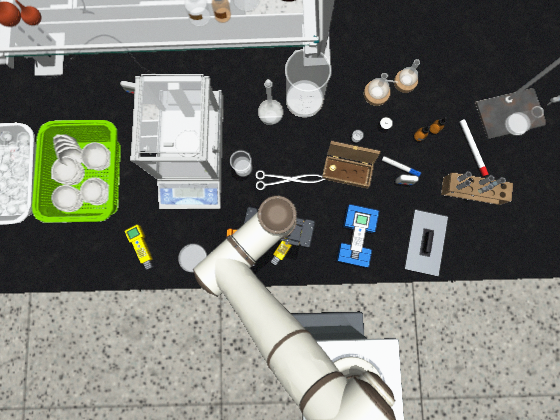

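View pics/side9.png

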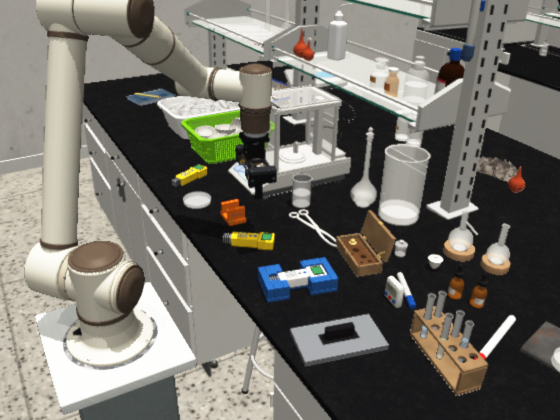

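```bash
python3 -c "
from cell import *
print(finish_job()); s=read_state(); print(s['time'])"
```

```text
the job is handed in; nothing more can be done
None
the job is handed in; nothing more can be done
```

The white meter is in the blue case, screen up, with its head in the wide end. The job was handed in at about 28 s of the 72 s allowed.

**What I did**
- I lifted the grey cover off by its ridge and laid it right way up on the bench, to the right of the case.
- I took the meter out of the cradle by its head, set it flat on the bench and let go.
- I then regripped it round the middle, lowered it into the nest, released it and moved the arm clear.

**Last checks**
- **Fit:** the meter went down without resistance and touched the floor at a tool height of 39.2 mm, where fully home was expected at about 39 mm. Before release it never showed more than about 3 N sideways.
- **Position:** the top camera puts the meter about 1 mm and 0.1° from the nest.
- **Cover:** it lies flat and did not move after I let go of it.
- **Bystanders:** the beaker, petri dish and timer are where they were, judging by eye and by the network outlines. The outlines shifted by 2 px at most; for the timer in the side view I had only the picture to go by, since the network missed it at the start.
- **Gripper:** it was open and clear of everything.

**Disagreements**
- The two cameras differ by up to about 6 mm in absolute position, mostly in y. I worked from offsets within each camera, where they agree to about 1 mm, and from the gripper's own readings.
- The last side-view fit of the meter was rough because the case hides part of it, so I relied on the top view and the contact height.

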